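Take the drip coffee maker apart and set the covered mug on its saucer

TASK

The drip coffee maker on the meeting-room table has finished. Take its tower apart: stand the press upright in the rinse bowl, set the steel brewer with its foot inside the upturned steel lid so that it does not drip on the table, and set the mug in the middle of its saucer, closed with its china cover so that it stays warm. Keep the mug upright throughout, put the china down gently without dropping it, and leave the two jars and the red tin where they stand.

Things in the scene. Friction and masses are not known exactly. Their poses are not given: they have to be found in the camera images.
- mug: White china mug, bottom of the tower: 66 mm across, 80 mm high, mouth about 57 mm wide inside, narrowing below 12 mm to a foot 54 mm across. Origin: centre of its underside, z up. Its 9 mm thick handle stands out to the mug's +y, to 69 mm from the axis, at heights 13 to 71 mm; sides +x and -x are clear. At first the brewer stands on it and from above mainly the handle shows. 0.25 kg.
- brewer: Steel drip brewer, 62 mm high: open round chamber 64 mm across (floor inside at 13.5 mm, 3 mm walls) on a flange 88 mm across, 8 to 11.5 mm up, with a round foot 52 mm across below. Origin: centre of the foot's underside, z up. At first the foot hangs in the mug's mouth, the flange on the mug's rim (origin 72 mm above the mug's). 0.11 kg.
- press: Small steel press, standing loose in the brewer's chamber at first (origin 13.5 mm above the brewer's): disc 51 mm across, thin stem, and a round knob 16 mm across from 54 to 70 mm above the origin, all above the chamber's rim. Origin: centre of the disc's underside, z up the stem. 0.05 kg.
- cover: White china cover of the mug, lying upright on the table: domed disc 76 mm across, 6 to 13 mm above the origin, round knob 20 mm across at 19 to 29 mm (top at 33 mm), plug below 50 mm across, 6 mm deep, that enters the mug's mouth. Origin: centre of the plug's underside, z up. Seated, the disc lies on the rim, origin 74 mm above the mug's. 0.09 kg.
- saucer: White china saucer, round, 126 mm across, 16 mm high, flat inner floor about 70 mm across and 4 mm above its underside, sides flaring outward. Stands loose on the table. Origin: centre of its underside.
- drip_lid: Round steel lid of the brewer, lying upside down on the table as a shallow dish: 74 mm across, 13 mm high, 69 mm wide inside, inner floor 3 mm above its underside. Loose, 0.08 kg. Origin: centre of its underside. The brewer's foot goes inside and the flange comes to lie on its rim, the brewer's origin then 5 mm above the lid's.
- rinse_bowl: White china bowl with nearly upright sides, 90 mm across, 32 mm high, inner floor about 78 mm wide and 5 mm above its underside. Loose. Origin: centre of its underside.
- coffee_jar: Bystander: faceted glass jar with a mustard-coloured lid, 71 mm across, 89 mm high. Origin: centre of its underside. To be left alone.
- sugar_jar: Bystander: slim glass jar with a dark screw cap, 44 mm across, 105 mm high. Origin: centre of its underside. To be left alone.
- tea_tin: Bystander: flat red tin box, 94 x 126 x 45 mm, shut. Origin: centre of its underside. To be left alone.
Things that resemble listed ones, but are neither listed nor needed, are in the scene too. What is shaped like the brewer but green is not meant.

How it is judged:
At the end, for the whole second after the job is handed in: Press upright on the bowl's floor (18 mm off centre at most); brewer level, foot in the upturned lid, flange on its rim (10 mm); mug level on the saucer's floor (13 mm); cover flat on the mug, plug in its mouth (7 mm); heights right to 2.5-3 mm; dishes flat on the table; all at rest (horizontal distance between press and rinse_bowl below 0.018 m and z of press in the frame of rinse_bowl between 0.002 and 0.008 m and angle between press's own z axis and vertical below 0.08 rad and horizontal distance between brewer and drip_lid below 0.01 m and z of brewer in the frame of drip_lid between 0.0025 and 0.0075 m and angle between each of brewer, mug, cover, saucer, drip_lid, rinse_bowl's own z axis and vertical below 0.05 rad and horizontal distance between mug and saucer below 0.013 m and z of mug in the frame of saucer between 0.0015 and 0.0065 m and horizontal distance between cover and mug below 0.007 m and z of cover in the frame of mug between 0.0715 and 0.0765 m and height (world z) of each of saucer, drip_lid, rinse_bowl below 0.006 m and linear speed of each of mug, brewer, press, cover below 0.02 m/s); the robot touches nothing.
It fails at once if the mug was tilted by more than 25 degrees (angle between mug's own z axis and vertical above 0.44 rad).
It fails at once if the china mug was dropped from over 1 cm (let go and falling faster than 0.5 m/s) (contact force between mug and the fingers below 0.05 N and linear speed of mug above 0.5 m/s).
It fails at once if the china cover was dropped from over 1 cm (let go and falling faster than 0.5 m/s) (contact force between cover and the fingers below 0.05 N and linear speed of cover above 0.5 m/s).
It fails at once if the coffee jar, the sugar jar or the red tin was moved by more than 3 cm (distance of any of coffee_jar, sugar_jar, tea_tin from where it was at the start of the episode above 0.03 m).
It also fails if it takes over 115 s, if anything falls off the work surface, if the arm or the gripper's body presses on something with over 40 N, if the wrist force passes 120 N, or if a joint passes its speed limit or range.

ROBOT

A 6-joint arm with a two-finger parallel gripper is mounted at the origin on a cart in front of the work surface, level with it; the furniture and walls round the work are solid. World frame = base frame: x ahead of the robot, y to its left, z up, the work surface at z = 0. Lengths are in m, angles in rad, forces in N, time in s.
With the tool pointing down it reaches from about 0.3 to 0.875 m from the base axis. Payload 6.4 kg.
Tool frame: the origin (TCP) lies at the very end of the fingers, on their centre line; the grasp point (between the pads) lies 19 mm behind it; z points along the fingers, y is the line along which they close (so a half turn about z gives the same grasp; the last joint's range is limited). The gripper opens to 85 mm and grips with 20 to 120 N. Pads are 22 mm wide; open, the fingers measure 114 mm over their backs; the gripper's body (76 mm by 85 mm) begins 54 mm behind the grasp point. The pads swing forward as they close: fully open they stand 13 mm farther back than shut.
Start: joints at [-1.513, 0.181, 1.607, -0, 1.354, -0.206], TCP at [0.15, -0.555, 0.231] pointing down, gripper open.
Joint ranges: [-2.99, 2.99], [-0.89, 2.07], [0.3, 2.58], [-1.14, 4.28], [0, 2.63], [-3.12, 3.12]. Speed limits (rad/s): [2.57, 2.57, 3.01, 3.14, 3.14, 3.14].

INTERFACE

Orientations are given as a unit quaternion [w, x, y, z].
In Python, from bench import telemetry, camera, ctrl, spotter gives the robot as it stands.
- The arm moves only by the tool send_rows, never from a script. Its argument "series" is a list of rows, each a list of 3 entries, a list of its own where there are three numbers: the turn, a rotation vector about the world's x, y, z in degrees, then the shift along the world's x, y, z in mm, then the closure, from -1 (fully open) to 1 (shut), so that 0 is half open. In form: [[[rx, ry, rz], [dx, dy, dz], gripper], ...]. A call has 1 to 10 rows; each row is the pose to reach, as a shift and turn from the pose commanded when the call began; what a row does not reach only later rows make up. A row lasts 1/8 s, in which the tool goes at most 62.5 mm and 10.7 degrees, less where a joint would pass 70% of its speed; a pose out of reach is approached as far as the arm can. A call with a gripper value outside its range is refused whole. The fingers move at their own pace and stop on an object; the grip force is fixed at half the most. Time passes only in rows, so rows that repeat a pose let the fingers close. It gives the time, the measured TCP pose, the force, the opening and the grip force at its end, in the units of the state.
- telemetry.get_obs(): the state, without advancing time (a new reading comes with each control period).
- camera(name): name is "scene" or "side" or "wrist"; returns a dict with "pixels" (400x640x3 uint8, red, green, blue), "camera_matrix" (3x3 intrinsics, pixels), "xyz" and "orientation" of the camera in the world. Camera axes: x right, y up, looking along -z (the intrinsics and any distortion apply to the point x, -y, -z); pixel columns grow to the right and rows downward; lengths in m; the calibration is good to about 2 mm. A picture is of the moment at which its call begins. There is no depth.
- ctrl.hand_in(): hands the job in; it is judged then, once.
Trained networks look in the newest picture that a camera, given by its name, has taken for a name from the list of things; names that differ only in an ending like _2 or _b are one class to them, and where a whole thing is asked for, a point or a joint stands for the part that bears it (a point fixed in the world has none). Each returns a list of dicts, best first, with "conf" (0 to 1); they miss things now and then, are a little off and sometimes report something else, mostly with a low value. They report only what shows in the picture. A call takes as long as a camera call. They do not tell look-alikes from the thing itself.
- spotter.boxes_of(thing, camera): "xyz" ([x, y, z] in m, in world coordinates, good to about 4 mm: the middle of the surface that is visible of it).
- spotter.landmark_of(thing, camera): "xyz" ([x, y, z] in m, in world coordinates, good to about 4 mm: a listed point, or the origin of a listed thing).
The state is a dict: "time_s": time; "q": joint angles; "dq": joint speeds; "joint_efforts": joint torques, N m; "eef_pos": TCP position; "eef_rot": TCP orientation; "wrist_force": force on the tool from outside, world axes, zero at the start; "torque": the same for the moment, N m; "opening": opening from 0.0 (shut) to 1.0 (fully open); "grasp_force": force on a finger pad.
Only numpy, scipy, OpenCV 4.12 (cv2) and the standard library are available. Lean on these libraries where they do the work, as an engineer would, in place of code of your own. Each camera call takes 0.05 s, during which the arm holds its last target. There are 200 camera calls.

## Working session

There is one attempt and no reset: what is moved stays moved. The work goes in short steps, Python scripts to look and compute and a tool call to move; the robot and the scene stay as the last step left them, time stands still between calls to the robot, and variables do not carry over. Pictures are saved under pics/ and viewed, at most 17 in all, crops included, and the job is handed in when it is done.

Besides the shell and the picture viewer there is one more tool, called after "Call:" as name(argument=value, ...), one argument or row to a line, values as JSON. send_rows: Moves the arm, as the interface text tells. Its arguments: {"type":"object","properties":{"series":{"type":"array","items":{"type":"array"}}},"required":["series"]}

```bash
ls; mkdir -p pics
python3 - <<'E'
from bench import telemetry,camera,ctrl,spotter
import cv2
o=telemetry.get_obs();print(o)
for c in ("scene","side"):
    r=camera(c);cv2.imwrite(f"pics/{c}0.png",r["pixels"][:,:,::-1]);print(c,r["camera_matrix"],r["xyz"],r["orientation"])
    for t in "mug brewer press cover saucer drip_lid rinse_bowl coffee_jar sugar_jar tea_tin".split():
        print(t,[( [round(float(v),3) for v in d["xyz"]],round(d["conf"],2)) for d in spotter.landmark_of(t,c)])
E
```

```text
pics
{'time_s': 0.0, 'q': array([-1.51329754e+00,  1.81594704e-01,  1.60799361e+00, -3.88913314e-05,
        1.35383817e+00, -2.06302771e-01]), 'dq': array([ 0.00182797, -0.00052716,  0.00063609,  0.00214778,  0.00062143,
        0.00020684]), 'joint_efforts': array([ 1.86422978e-03, -4.44871759e+01, -3.51327860e+01,  7.02593320e-05,
        9.27419431e-03, -1.29754264e-05]), 'eef_pos': array([ 0.14990297, -0.55453197,  0.23036096]), 'eef_rot': array([-9.15789529e-04,  9.91312727e-01,  1.31522759e-01,  4.92239495e-05]), 'wrist_force': array([ 0.76237127, -0.29277815, -0.14050827]), 'torque': array([ 0.01953246, -0.00558808,  0.00369516]), 'grasp_force': 0.0, 'opening': 1.0016268389069543}
scene [[432.20286964   0.         324.69549941]
 [  0.         432.20286964 201.33826269]
 [  0.           0.           1.        ]] [-0.13889331  0.77782054  0.83697107] [-0.30618801 -0.16461031  0.43392822  0.83117907]
mug [([0.465, -0.204, -0.002], 0.6)]
brewer [([0.465, -0.207, 0.07], 0.83), ([0.564, 0.003, -0.003], 0.58)]
press [([0.618, 0.291, -0.001], 0.27)]
cover [([0.579, -0.305, -0.0], 0.4
[... 215 characters left out ...]
ea_tin []
side [[508.94896301   0.         316.31999808]
 [  0.         508.94896301 208.39904251]
 [  0.           0.           1.        ]] [0.51159804 1.2343636  0.97439231] [-0.00522202 -0.01126182  0.46667471  0.88434191]
mug [([0.466, -0.207, 0.001], 0.67)]
brewer [([0.465, -0.204, 0.071], 0.88), ([0.566, 0.001, -0.001], 0.74)]
press []
cover [([0.431, -0.021, -0.0], 0.51)]
saucer [([0.478, 0.186, 0.003], 0.61)]
drip_lid [([0.622, 0.125, 0.002], 0.49)]
rinse_bowl [([0.627, -0.119, 0.001], 0.9)]
coffee_jar [([0.628, -0.121, 0.003], 0.23)]
sugar_jar [([0.582, -0.303, -0.001], 0.88), ([0.628, -0.121, -0.001], 0.66)]
tea_tin [([0.488, -0.384, 0.004], 0.83), ([0.584, -0.305, -0.001], 0.35)]
```

View pics/scene0.png

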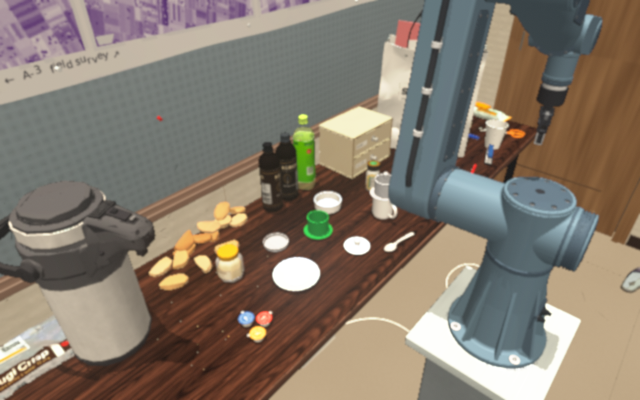

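View pics/side0.png

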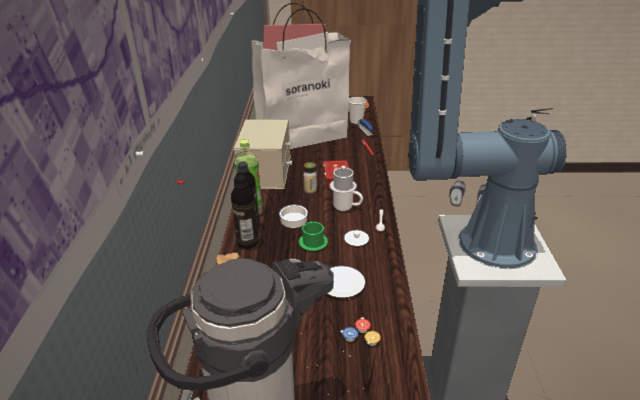

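The tower (steel brewer on the white mug) is at scene (383,200). The saucer is at (296,273), the lid at (276,241), the bowl at (327,202), and the cover at (357,245).

Look-alikes:
- **Brewer:** the candidates are the steel one on the tower at (383,185) and the green one at (318,225). The steel one fits, because the task rules out green.
- **Mug:** the candidates are the one in the tower and another at (495,130). The tower one fits, because the brewer stands on it.

I'll confirm this in a wrist picture from close by.

Call:
send_rows(
  series=[
    [[0,0,0],[0,0,60],-1],
    [[0,0,-5],[30,35,120],-1],
    [[0,0,-15],[260,330,140],-1],
    [[0,0,-15],[260,330,140],-1],
    [[0,0,-15],[260,330,140],-1],
    [[0,0,-15],[260,330,140],-1],
    [[0,0,-15],[260,330,140],-1],
    [[0,0,-15],[260,330,140],-1],
    [[0,0,-15],[260,330,140],-1],
    [[0,0,-15],[260,330,140],-1],
  ],
)

```text
time_s: 2.35
eef_pos: [0.4101, -0.2249, 0.3713]
eef_rot: [0.0, 1.0, 0.002, -0.0]
wrist_force: [-0.3, -0.0, -0.6]
opening: 0.999
grasp_force: 0.0
```

```bash
cat > h.py <<'E'
from bench import telemetry,camera,ctrl,spotter
import cv2,numpy as np
from scipy.spatial.transform import Rotation as R
np.set_printoptions(precision=4,suppress=True)
def rot(q): return R.from_quat(np.r_[q[1:],q[0]])
def snap(c,name,crop=None,k=1):
    r=camera(c);p=r["pixels"][:,:,::-1]
    if crop: x0,y0,x1,y1=crop;p=p[y0:y1,x0:x1]
    cv2.imwrite(f"pics/{name}.png",cv2.resize(p,None,fx=k,fy=k,interpolation=cv2.INTER_CUBIC));return r
def ray(r,u,v,z):
    d=np.linalg.inv(r["camera_matrix"])@[u,v,1];d=rot(r["orientation"]).apply([d[0],-d[1],-d[2]])
    c=np.array(r["xyz"]);return c+d*(z-c[2])/d[2]
def px(r,P):
    p=rot(r["orientation"]).inv().apply(np.array(P)-r["xyz"]);p=r["camera_matrix"]@[p[0],-p[1],-p[2]];return p[:2]/p[2]
def find(c,things):
    for t in things.split():
        print(c,t,[([round(float(v),3) for v in d["xyz"]],round(d["conf"],2)) for d in spotter.landmark_of(t,c)],
          'box',[([round(float(v),3) for v in d["xyz"]],round(d["conf"],2)) for d in spotter.boxes_of(t,c)])
def st():
    o=telemetry.get_obs();e=R.as_matrix(rot(o["eef_rot"]));print(o["time_s"],o["eef_pos"],'yaw_y',np.degrees(np.arctan2(e[1,1],e[0,1])),'z',e[:,2],'q',np.array(o["q"]),'F',np.array(o["wrist_force"]),o["opening"],o["grasp_force"])
E
python3 - <<'E'
from h import *
st()
r=snap("wrist","w1");print(r["camera_matrix"],r["xyz"],r["orientation"])
find("wrist","mug brewer press cover rinse_bowl")
E
```

```text
2.35 [ 0.4101 -0.2249  0.3713] yaw_y -89.783592593465 z [-0.0002 -0.0005 -1.    ] q [-0.756  -0.151   1.6655 -0.0005  1.6269  0.811 ] F [-0.2795 -0.0198 -0.5722] 0.998623815339827 0.0
[[337.4532   0.     319.6193]
 [  0.     337.4532 204.6014]
 [  0.       0.       1.    ]] [ 0.4884 -0.2239  0.5146] [ 0.7001 -0.1091  0.1079 -0.6974]
wrist mug [] box []
wrist brewer [([0.561, -0.004, -0.006], 0.91), ([0.427, -0.017, 0.002], 0.48)] box [([0.465, -0.209, 0.09], 0.96), ([0.563, 0.001, 0.015], 0.96)]
wrist press [([0.465, -0.206, 0.086], 0.72)] box [([0.462, -0.207, 0.09], 0.73)]
wrist cover [([0.429, -0.018, -0.001], 0.78)] box [([0.434, -0.023, 0.008], 0.66)]
wrist rinse_bowl [] box [([0.602, -0.126, 0.007], 0.89)]
```

View pics/w1.png

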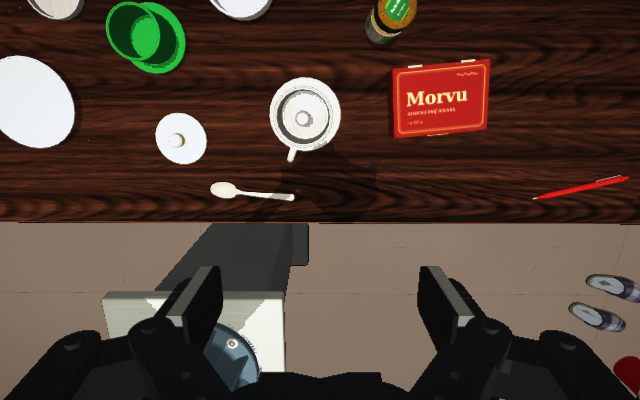

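The wrist view shows the steel brewer with the press knob at (303,117), and the mug handle pointing down-left to (291,157). The cover is at (180,138). The green look-alike at (145,38) is ruled out.

Run:
```python
from h import *
r=snap("wrist","w2",(240,50,370,180),5)
print('knob top',ray(r,303,117,.155),'mugpx',px(r,[.465,-.206,.05]))
c=px(r,[.465,-.206,.083]);print('flange c',c, 'ring centre',ray(r,305,114.5,.083))
for z in (.03,.05,.065):
    h=ray(r,291,158,z);d=h[:2]-[.465,-.206];print(h,np.hypot(*d),np.degrees(np.arctan2(d[1],d[0])))
```

```text
knob top [ 0.4687 -0.2078  0.155 ] mugpx [305.3687 115.4399]
flange c [304.3118 116.8063] ring centre [ 0.4678 -0.2069  0.083 ]
[ 0.4045 -0.1838  0.03  ] 0.06444156254938223 159.84040300315138
[ 0.408  -0.1855  0.05  ] 0.06062173723636003 160.21446698450174
[ 0.4105 -0.1867  0.065 ] 0.05775876015075092 160.52747425884368
```

View pics/w2.png

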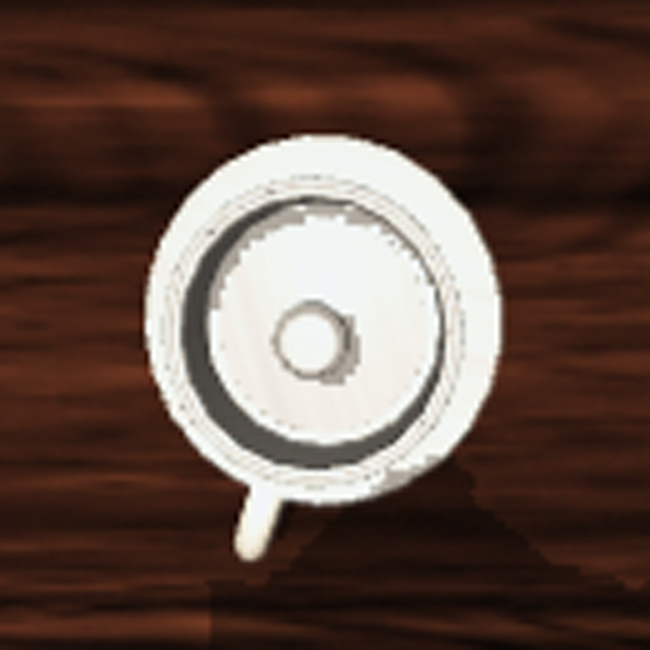

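Call:
send_rows(
  series=[
    [[0,0,-10],[28,9,-60],0.4],
    [[0,0,-20],[57,18,-120],0.4],
    [[0,0,-20],[57,18,-180],0.4],
    [[0,0,-20],[57,18,-200],0.4],
    [[0,0,-20],[57,18,-200],0.4],
    [[0,0,-20],[57,18,-200],0.4],
    [[0,0,-20],[57,18,-200],0.4],
  ],
)

```text
time_s: 3.82
eef_pos: [0.468, -0.208, 0.1733]
eef_rot: [0.001, 0.985, -0.173, 0.002]
wrist_force: [0.8, -1.5, 0.7]
opening: 0.303
grasp_force: 0.0
```

Run:
```python
from h import *
st()
r=snap("wrist","w3");print(px(r,[.4675,-.207,.155]),px(r,[.467,-.207,.134]))
r=snap("side","s3",(290,130,400,230),6)
```

```text
3.825 [ 0.468  -0.208   0.1733] yaw_y -109.8924129452084 z [ 0.0029 -0.0022 -1.    ] q [-0.6503  0.0994  1.8224  0.      1.2162  1.2677] F [ 0.8011 -1.4618  0.7447] 0.30305513933546574 0.0
[319.6268 254.4366] [319.8421 239.4194]
```

View pics/w3.png

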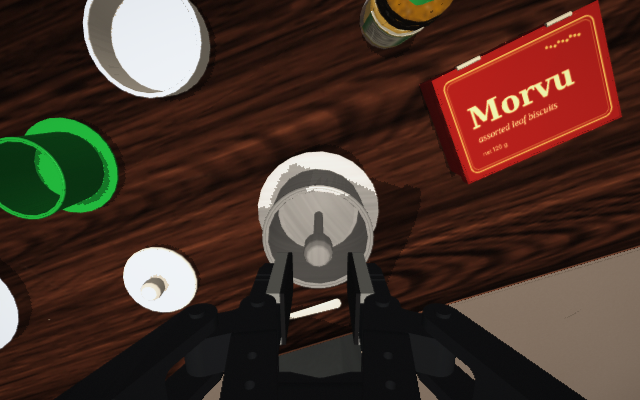

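The knob at (319,251) is centred between the fingers, so I descend and grip it.

Call:
send_rows(
  series=[
    [[0,0,0],[1,0,-20],0.4],
    [[0,0,0],[1,0,-40],0.4],
    [[0,0,0],[1,0,-40],0.4],
    [[0,0,0],[1,0,-40],1],
    [[0,0,0],[1,0,-40],1],
    [[0,0,0],[1,0,-40],1],
    [[0,0,0],[1,0,-40],1],
    [[0,0,0],[1,0,-40],1],
  ],
)

```text
time_s: 4.92
eef_pos: [0.4685, -0.2074, 0.1321]
eef_rot: [0.0, 0.985, -0.173, 0.001]
wrist_force: [-0.2, 0.3, 5.4]
opening: 0.158
grasp_force: 59.0
```

Call:
send_rows(
  series=[
    [[0,0,0],[0,0,20],1],
    [[0,0,0],[0,0,40],1],
    [[0,0,0],[0,0,80],1],
    [[0,0,0],[30,16,90],1],
    [[0,0,0],[80,43,90],1],
    [[0,0,0],[130,70,70],1],
    [[0,0,0],[161,87,30],1],
    [[0,0,0],[161,87,10],1],
    [[0,0,0],[161,87,10],1],
  ],
)

```text
time_s: 6.05
eef_pos: [0.6269, -0.1196, 0.1385]
eef_rot: [-0.0, 0.985, -0.173, -0.003]
wrist_force: [-0.6, 0.1, -0.0]
opening: 0.157
grasp_force: 58.7
```

Run:
```python
from h import *
st()
r=snap("side","s4",(240,120,400,260),5)
find("side","press rinse_bowl brewer mug"); 
r=camera("scene");find("scene","press rinse_bowl")
r=camera("wrist");find("wrist","press rinse_bowl")
```

```text
6.05 [ 0.6269 -0.1196  0.1385] yaw_y -109.87117115899026 z [-0.0054  0.0017 -1.    ] q [-0.374   0.412   1.5105 -0.0004  1.2248  1.5437] F [-0.5689  0.0649 -0.0052] 0.15708414702757892 58.71495449915528
side press [([0.626, -0.118, 0.092], 0.7)] box [([0.624, -0.117, 0.096], 0.46)]
side rinse_bowl [([0.627, -0.122, 0.003], 0.6)] box [([0.63, -0.137, 0.015], 0.92)]
side brewer [([0.465, -0.203, 0.07], 0.81), ([0.563, 0.002, 0.0], 0.58)] box [([0.468, -0.18, 0.11], 0.85), ([0.56, 0.022, 0.037], 0.61)]
side mug [([0.466, -0.205, 0.002], 0.89)] box [([0.457, -0.178, 0.041], 0.59)]
scene press [([0.629, -0.12, 0.097], 0.55)] box [([0.626, -0.12, 0.104], 0.42)]
scene rinse_bowl [([0.635, -0.124, 0.005], 0.97)] box [([0.636, -0.129, 0.022], 0.84)]
wrist press [([0.625, -0.119, 0.098], 0.98)] box [([0.63, -0.122, 0.102], 0.97)]
wrist rinse_bowl [([0.631, -0.124, 0.006], 0.81), ([0.621, 0.126, 0.0], 0.63), ([0.626, -0.116, 0.097], 0.42)] box [([0.643, -0.135, 0.007], 0.58)]
```

View pics/s4.png

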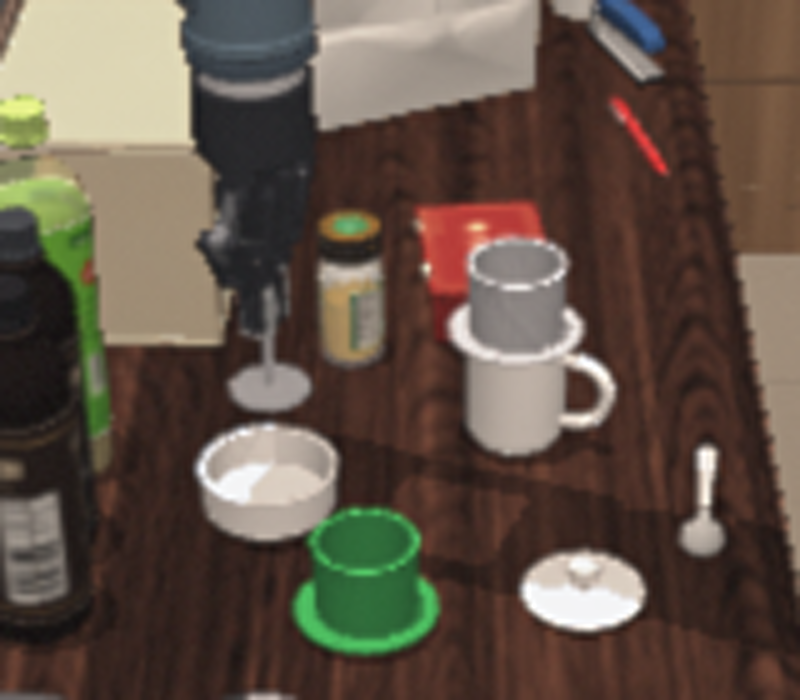

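The press hangs upright above the bowl, with its disc at (268,387) in the crop. I lower it in.

Call:
send_rows(
  series=[
    [[0,0,0],[3,-3,-30],1],
    [[0,0,0],[3,-3,-60],1],
    [[0,0,0],[3,-3,-78],1],
    [[0,0,0],[3,-3,-84],1],
    [[0,0,0],[3,-3,-86],1],
    [[0,0,0],[3,-3,-86],1],
  ],
)

```text
time_s: 7.75
eef_pos: [0.6327, -0.1234, 0.0563]
eef_rot: [0.0, 0.985, -0.173, 0.001]
wrist_force: [-0.1, -0.5, -0.7]
opening: 0.16
grasp_force: 58.7
```

Call:
send_rows(
  series=[
    [[0,0,0],[-1,0,-3],1],
    [[0,0,0],[-1,0,-5],1],
    [[0,0,0],[-1,0,-5],1],
  ],
)

```text
time_s: 8.12
eef_pos: [0.6315, -0.1233, 0.0517]
eef_rot: [0.0, 0.985, -0.173, 0.001]
wrist_force: [-1.4, 0.1, 6.2]
opening: 0.156
grasp_force: 59.3
```

Call:
send_rows(
  series=[
    [[0,0,0],[0,0,0],0.3],
    [[0,0,0],[0,0,0],0.3],
    [[0,0,0],[0,0,0],0.3],
    [[0,0,0],[0,0,30],0.3],
    [[0,0,0],[0,0,80],0],
    [[0,0,0],[-20,-10,120],-1],
    [[0,0,0],[-70,-35,140],-1],
    [[0,0,0],[-120,-60,150],-1],
    [[0,0,0],[-165,-84,140],-1],
    [[0,0,0],[-165,-84,130],-1],
  ],
)

```text
time_s: 9.38
eef_pos: [0.4638, -0.2084, 0.1803]
eef_rot: [0.0, 0.985, -0.174, -0.0]
wrist_force: [1.3, 0.0, 0.2]
opening: 0.998
grasp_force: 0.0
```

Run:
```python
from h import *
st()
r=snap("side","s5",(240,150,400,270),5)
find("side","press rinse_bowl brewer mug"); 
r=snap("wrist","w5");find("wrist","press rinse_bowl brewer mug")
print(px(r,[.467,-.207,.134]),px(r,[.467,-.207,.083]))
```

```text
9.375 [ 0.4638 -0.2084  0.1803] yaw_y -110.09005088865979 z [-0.0001 -0.0005 -1.    ] q [-0.6558  0.0852  1.8226 -0.0005  1.2335  1.2658] F [1.257  0.0259 0.1503] 0.9984357575470294 0.0
side press [([0.631, -0.122, 0.004], 0.55)] box []
side rinse_bowl [([0.626, -0.124, 0.002], 0.78), ([0.492, -0.386, 0.002], 0.19)] box [([0.622, -0.13, 0.018], 0.62)]
side brewer [([0.564, 0.001, 0.002], 0.97), ([0.465, -0.203, 0.07], 0.93)] box [([0.566, 0.022, 0.038], 0.78), ([0.466, -0.181, 0.11], 0.66)]
side mug [([0.47, -0.207, 0.001], 0.63)] box [([0.46, -0.178, 0.045], 0.87)]
wrist press [([0.63, -0.122, 0.008], 0.61)] box [([0.626, -0.124, 0.011], 0.78), ([0.491, -0.385, 0.042], 0.21)]
wrist rinse_bowl [([0.428, -0.017, -0.001], 0.72)] box [([0.625, -0.107, 0.016], 0.56)]
wrist brewer [([0.562, -0.003, -0.003], 0.84)] box [([0.561, -0.007, 0.029], 0.95), ([0.462, -0.208, 0.089], 0.85)]
wrist mug [] box []
[321.0797 231.941 ] [320.7334 206.1047]
```

View pics/w5.png

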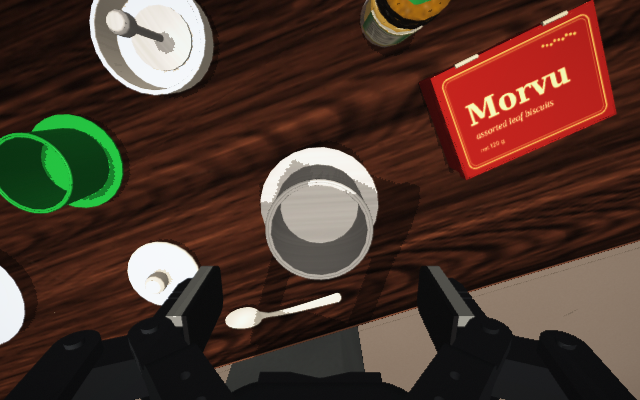

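Call:
send_rows(
  series=[
    [[0,0,0],[4,2,-30],-1],
    [[0,0,0],[4,2,-60],-1],
    [[0,0,0],[4,2,-80],-1],
    [[0,0,0],[4,2,-85],-1],
    [[0,0,0],[4,2,-85],-1],
    [[0,0,0],[4,2,-85],0],
    [[0,0,0],[4,2,-85],1],
    [[0,0,0],[4,2,-85],1],
    [[0,0,0],[4,2,-85],1],
    [[0,0,0],[4,2,-85],1],
  ],
)

```text
time_s: 11.52
eef_pos: [0.471, -0.2059, 0.097]
eef_rot: [0.001, 0.985, -0.173, 0.001]
wrist_force: [-0.7, 0.2, 6.5]
opening: 0.747
grasp_force: 65.6
```

Call:
send_rows(
  series=[
    [[0,0,0],[0,0,10],1],
    [[0,0,0],[0,0,25],1],
    [[0,0,0],[0,0,60],1],
    [[0,0,0],[0,0,85],1],
    [[0,0,0],[22,50,90],1],
    [[0,0,0],[45,100,90],1],
    [[0,0,0],[70,155,90],1],
    [[0,0,0],[95,210,90],1],
    [[0,0,0],[120,265,90],1],
    [[0,0,0],[140,310,80],1],
  ],
)

```text
time_s: 12.78
eef_pos: [0.6115, 0.1073, 0.1774]
eef_rot: [-0.0, 0.985, -0.172, 0.002]
wrist_force: [1.0, -0.8, -1.0]
opening: 0.742
grasp_force: 66.1
```

Call:
send_rows(
  series=[
    [[0,0,0],[10,20,-20],1],
    [[0,0,0],[12,22,-40],1],
    [[0,0,0],[12,22,-40],1],
    [[0,0,0],[12,22,-40],1],
  ],
)

```text
time_s: 13.28
eef_pos: [0.6221, 0.1257, 0.136]
eef_rot: [0.0, 0.985, -0.173, 0.0]
wrist_force: [0.8, -0.8, -0.9]
opening: 0.742
grasp_force: 66.2
```

Run:
```python
from h import *
st()
for c in("side","scene","wrist"):
    r=snap(c,c+"6",(230,160,400,310) if c!="wrist" else None,4 if c!="wrist" else 1)
    find(c,"brewer drip_lid"+(" mug" if c!="wrist" else ""))
a=cv2.imread("pics/side6.png")[:,:560];cv2.imwrite("pics/s6.png",a)
```

```text
13.275 [0.6221 0.1257 0.136 ] yaw_y -109.96352292496539 z [ 0.0004 -0.0002 -1.    ] q [ 0.0128  0.4039  1.5274 -0.0002  1.21    1.9321] F [ 0.8226 -0.7704 -0.9193] 0.7418898762610089 66.16697028279305
side brewer [([0.566, 0.004, 0.0], 0.85), ([0.616, 0.13, 0.109], 0.76)] box [([0.608, 0.152, 0.138], 0.9), ([0.559, 0.02, 0.038], 0.9)]
side drip_lid [([0.621, 0.124, -0.0], 0.51)] box [([0.464, 0.175, 0.009], 0.64)]
side mug [([0.467, -0.207, -0.001], 0.84)] box [([0.459, -0.183, 0.055], 0.79)]
scene brewer [([0.616, 0.126, 0.109], 0.81), ([0.563, 0.005, -0.005], 0.72), ([0.475, 0.186, -0.003], 0.29)] box [([0.557, 0.014, 0.031], 0.58)]
scene drip_lid [] box [([0.626, 0.128, 0.007], 0.9), ([0.57, -0.286, 0.063], 0.41), ([0.633, -0.128, 0.021], 0.22)]
scene mug [([0.466, -0.206, 0.001], 0.76)] box [([0.454, -0.182, 0.057], 0.81)]
wrist brewer [([0.619, 0.127, 0.115], 0.66), ([0.559, -0.003, -0.005], 0.6)] box [([0.613, 0.124, 0.144], 0.57), ([0.563, -0.004, 0.027], 0.56), ([0.641, -0.088, 0.017], 0.32)]
wrist drip_lid [([0.621, 0.125, 0.0], 0.7)] box [([0.641, 0.111, 0.005], 0.73)]
```

View pics/side6.png

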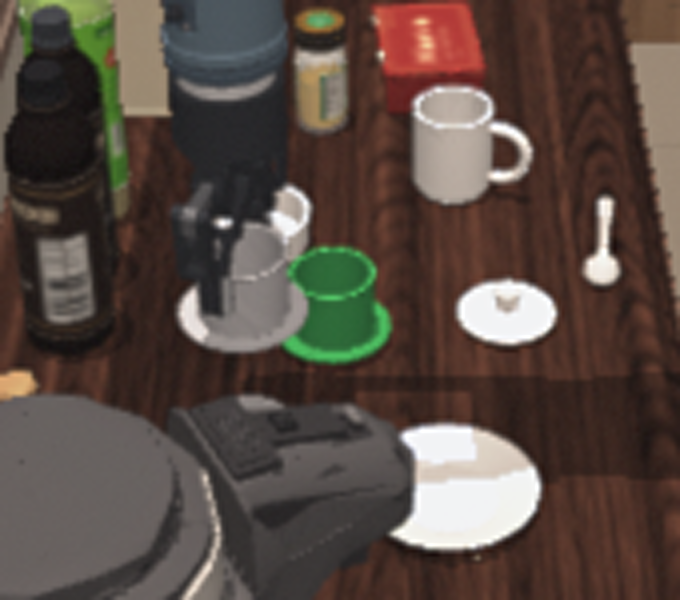

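Call:
send_rows(
  series=[
    [[0,0,0],[5,-1,-30],1],
    [[0,0,0],[5,-1,-60],1],
    [[0,0,0],[5,-1,-85],1],
    [[0,0,0],[5,-1,-95],1],
    [[0,0,0],[5,-1,-100],1],
    [[0,0,0],[5,-1,-103],1],
    [[0,0,0],[5,-1,-105],1],
    [[0,0,0],[5,-1,-105],1],
  ],
)

```text
time_s: 15.22
eef_pos: [0.6272, 0.1259, 0.0308]
eef_rot: [-0.0, 0.985, -0.173, 0.0]
wrist_force: [-1.3, -0.3, -0.7]
opening: 0.747
grasp_force: 66.2
```

Call:
send_rows(
  series=[
    [[0,0,0],[0,-1,-1],1],
    [[0,0,0],[0,-1,-2],1],
    [[0,0,0],[0,-1,-2],1],
  ],
)

```text
time_s: 15.6
eef_pos: [0.6276, 0.1253, 0.0301]
eef_rot: [-0.0, 0.985, -0.173, 0.001]
wrist_force: [-2.6, 1.6, 9.1]
opening: 0.741
grasp_force: 66.8
```

Run:
```python
from h import *
st()
for c in("side","scene","wrist"):
    r=snap(c,c+"7");find(c,"brewer drip_lid")
```

```text
15.6 [0.6276 0.1253 0.0301] yaw_y -109.87178521608898 z [ 0.0013  0.0007 -1.    ] q [0.0117 0.5541 1.5547 0.0007 1.0315 1.9289] F [-2.5913  1.6351  9.1231] 0.7406913218783505 66.8242060393095
side brewer [([0.566, 0.003, -0.001], 0.98), ([0.623, 0.131, 0.004], 0.68)] box [([0.558, 0.022, 0.035], 0.71), ([0.611, 0.106, 0.052], 0.45)]
side drip_lid [] box []
scene brewer [([0.567, 0.004, -0.005], 0.86), ([0.621, 0.126, 0.006], 0.56)] box [([0.556, 0.015, 0.033], 0.96), ([0.61, 0.136, 0.038], 0.68), ([0.483, 0.183, 0.005], 0.16)]
scene drip_lid [([0.478, 0.187, -0.003], 0.62), ([0.625, 0.127, 0.004], 0.58)] box []
wrist brewer [([0.622, 0.123, 0.007], 0.84), ([0.563, -0.002, -0.004], 0.69)] box [([0.586, 0.013, 0.025], 0.86), ([0.62, 0.125, 0.04], 0.7)]
wrist drip_lid [([0.625, 0.293, 0.0], 0.55)] box []
```

View pics/wrist7.png

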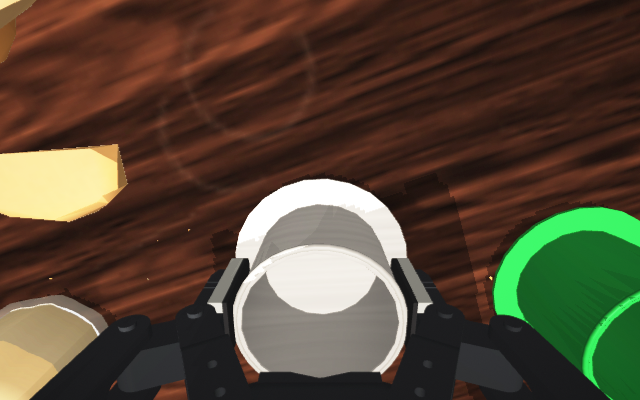

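The brewer is down at the expected height with a contact force of 9 N. I release it, lift, and go back over the mug.

Call:
send_rows(
  series=[
    [[0,0,0],[0,0,0],0],
    [[0,0,0],[0,0,0],-1],
    [[0,0,0],[0,0,0],-1],
    [[0,0,0],[0,0,0],-1],
    [[0,0,0],[0,0,30],-1],
    [[0,0,0],[0,0,80],-1],
    [[0,0,0],[0,0,120],-1],
    [[0,0,0],[-25,-50,150],-1],
    [[0,0,0],[-50,-100,150],-1],
  ],
)

```text
time_s: 17.48
eef_pos: [0.5784, 0.0239, 0.1815]
eef_rot: [0.0, 0.985, -0.172, 0.003]
wrist_force: [0.2, -1.0, -0.1]
opening: 0.997
grasp_force: 0.0
```

Call:
send_rows(
  series=[
    [[0,0,0],[-25,-50,0],-1],
    [[0,0,0],[-50,-100,0],-1],
    [[0,0,0],[-75,-150,0],-1],
    [[0,0,0],[-100,-200,0],-1],
    [[0,0,0],[-112,-231,-5],-1],
    [[0,0,0],[-112,-231,-20],-1],
    [[0,0,0],[-112,-231,-20],-1],
    [[0,0,0],[-112,-231,-20],-1],
  ],
)

```text
time_s: 18.48
eef_pos: [0.4653, -0.205, 0.1581]
eef_rot: [-0.0, 0.985, -0.172, -0.0]
wrist_force: [0.5, -0.1, -0.3]
opening: 1.002
grasp_force: 0.0
```

Run:
```python
from h import *
st()
for c in("side","scene","wrist"):
    r=snap(c,c+"8");find(c,"mug saucer brewer drip_lid cover press rinse_bowl")
print(px(r,[.466,-.206,.08]))
```

```text
18.475 [ 0.4653 -0.205   0.1581] yaw_y -109.79833379251019 z [-0.0004  0.0006 -1.    ] q [-0.649   0.1135  1.8407  0.0003  1.1881  1.2673] F [ 0.5037 -0.0511 -0.2744] 1.0015023441699005 0.0
side mug [([0.467, -0.205, -0.001], 0.75), ([0.43, -0.02, -0.002], 0.3)] box [([0.46, -0.183, 0.055], 0.72)]
side saucer [([0.479, 0.184, 0.004], 0.6)] box [([0.465, 0.176, 0.009], 0.7)]
side brewer [([0.623, 0.131, 0.004], 0.68), ([0.564, 0.002, 0.0], 0.66), ([0.629, -0.121, 0.002], 0.61)] box [([0.562, 0.023, 0.034], 0.98), ([0.62, 0.108, 0.053], 0.71)]
side drip_lid [] box []
side cover [([0.431, -0.019, -0.0], 0.6)] box [([0.431, -0.01, 0.01], 0.57)]
side press [([0.631, -0.124, 0.005], 0.56)] box [([0.63, -0.121, 0.005], 0.53)]
side rinse_bowl [([0.627, -0.124, 0.0], 0.76)] box [([0.626, -0.132, 0.019], 0.83), ([0.467, 0.175, 0.01], 0.39)]
scene mug [([0.467, -0.205, -0.001], 0.84), ([0.625, 0.126, 0.004], 0.68)] box [([0.471, -0.172, 0.053], 0.57)]
scene saucer [([0.477, 0.19, -0.002], 0.78)] box [([0.482, 0.186, 0.004], 0.68)]
scene brewer [([0.623, 0.128, 0.006], 0.84), ([0.565, 0.003, -0.
[... 193 characters left out ...]
01, 0.013], 0.65)]
scene press [([0.631, -0.12, 0.007], 0.55)] box [([0.628, -0.118, 0.011], 0.63)]
scene rinse_bowl [([0.631, -0.125, 0.007], 0.58), ([0.467, -0.204, 0.002], 0.39)] box []
wrist mug [] box [([0.456, -0.202, 0.045], 0.63)]
wrist saucer [] box [([0.445, 0.139, 0.018], 0.66), ([0.455, -0.201, 0.046], 0.25)]
wrist brewer [([0.561, 0.001, -0.004], 0.91), ([0.579, -0.308, 0.004], 0.2)] box [([0.559, -0.018, 0.024], 0.68)]
wrist drip_lid [] box []
wrist cover [([0.428, -0.02, -0.001], 0.75)] box [([0.437, -0.022, 0.01], 0.86)]
wrist press [([0.63, -0.123, 0.007], 0.76)] box [([0.625, -0.127, 0.009], 0.95)]
wrist rinse_bowl [] box [([0.617, -0.103, 0.015], 0.61)]
[320.0374 213.7904]
```

View pics/wrist8.png

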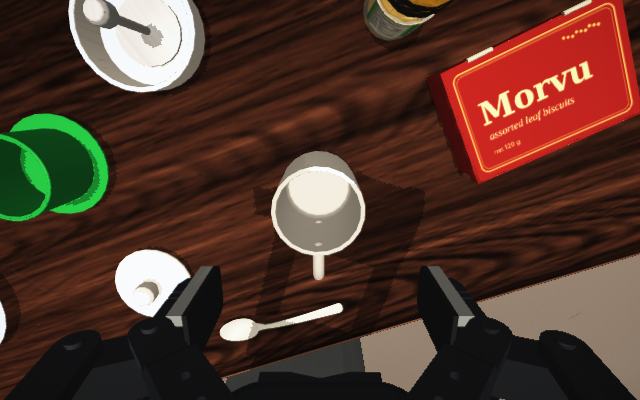

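The mug is centred with its rim at (318,211). The handle at (319,265) points straight back, square to the finger axis, so I grip it.

Call:
send_rows(
  series=[
    [[0,0,0],[2,-1,-40],-1],
    [[0,0,0],[2,-1,-80],-1],
    [[0,0,0],[2,-1,-115],-1],
    [[0,0,0],[2,-1,-126],-1],
    [[0,0,0],[2,-1,-126],-1],
    [[0,0,0],[2,-1,-126],0],
    [[0,0,0],[2,-1,-126],1],
    [[0,0,0],[2,-1,-126],1],
    [[0,0,0],[2,-1,-126],1],
    [[0,0,0],[2,-1,-126],1],
  ],
)

```text
time_s: 21.98
eef_pos: [0.4684, -0.2081, 0.0342]
eef_rot: [0.001, 0.985, -0.173, 0.002]
wrist_force: [0.3, 0.6, 6.7]
opening: 0.744
grasp_force: 66.5
```

Call:
send_rows(
  series=[
    [[0,0,0],[0,0,10],1],
    [[0,0,0],[0,0,30],1],
    [[0,0,0],[0,0,60],1],
    [[0,0,0],[0,0,90],1],
    [[0,0,0],[0,30,100],1],
    [[0,0,0],[0,70,100],1],
    [[0,0,0],[0,115,100],1],
    [[0,0,0],[0,160,100],1],
    [[0,0,0],[0,205,100],1],
  ],
)

```text
time_s: 23.1
eef_pos: [0.4665, -0.0007, 0.1328]
eef_rot: [0.0, 0.985, -0.173, 0.0]
wrist_force: [0.4, -0.8, -2.5]
opening: 0.745
grasp_force: 66.6
```

Call:
send_rows(
  series=[
    [[0,0,0],[2,45,0],1],
    [[0,0,0],[5,90,0],1],
    [[0,0,0],[8,135,0],1],
    [[0,0,0],[10,170,0],1],
    [[0,0,0],[10,189,-10],1],
    [[0,0,0],[10,189,-30],1],
    [[0,0,0],[10,189,-40],1],
    [[0,0,0],[10,189,-40],1],
  ],
)

```text
time_s: 24.1
eef_pos: [0.4762, 0.1865, 0.0918]
eef_rot: [0.0, 0.985, -0.173, -0.001]
wrist_force: [0.5, 0.6, -3.0]
opening: 0.746
grasp_force: 66.7
```

Run:
```python
from h import *
st()
for c in("side","scene","wrist"):
    r=snap(c,c+"9");find(c,"mug saucer")
```

```text
24.1 [0.4762 0.1865 0.0918] yaw_y -109.90387622912883 z [-0.0019 -0.0003 -1.    ] q [ 0.141   0.2182  1.8744 -0.0001  1.051   2.0592] F [ 0.5235  0.6331 -2.9699] 0.7462894616599866 66.65093866176903
side mug [([0.47, 0.188, 0.058], 0.8)] box []
side saucer [([0.48, 0.183, 0.001], 0.89)] box [([0.463, 0.188, 0.005], 0.94)]
scene mug [([0.474, 0.187, 0.061], 0.92)] box [([0.46, 0.204, 0.113], 0.95)]
scene saucer [([0.477, 0.187, -0.002], 0.62)] box [([0.474, 0.192, 0.004], 0.92)]
wrist mug [([0.473, 0.19, 0.061], 0.78)] box [([0.464, 0.19, 0.114], 0.68)]
wrist saucer [([0.478, 0.19, 0.001], 0.73), ([0.43, -0.02, -0.003], 0.68)] box [([0.502, 0.177, 0.01], 0.91)]
```

View pics/scene9.png

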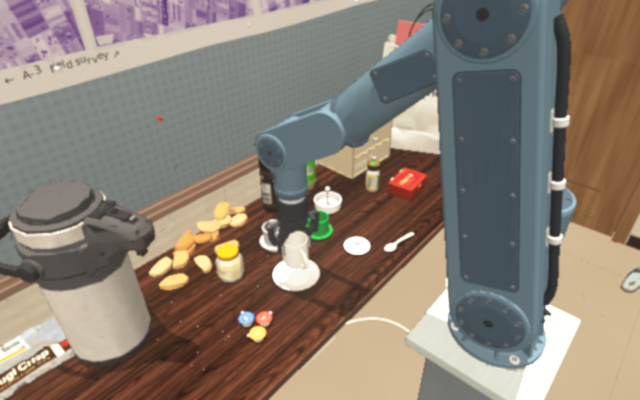

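Call:
send_rows(
  series=[
    [[0,0,0],[5,-1,-20],1],
    [[0,0,0],[5,-1,-38],1],
    [[0,0,0],[5,-1,-46],1],
    [[0,0,0],[5,-1,-50],1],
    [[0,0,0],[5,-1,-52],1],
    [[0,0,0],[5,-1,-53],1],
    [[0,0,0],[5,-1,-53],1],
  ],
)

```text
time_s: 25.72
eef_pos: [0.4822, 0.186, 0.0396]
eef_rot: [-0.0, 0.985, -0.173, 0.0]
wrist_force: [0.1, -0.4, -1.6]
opening: 0.745
grasp_force: 66.7
```

Call:
send_rows(
  series=[
    [[0,0,0],[0,0,-1],1],
    [[0,0,0],[0,0,-2],1],
    [[0,0,0],[0,0,-2],1],
    [[0,0,0],[0,0,-2],1],
  ],
)

```text
time_s: 26.22
eef_pos: [0.4822, 0.1859, 0.0382]
eef_rot: [-0.0, 0.985, -0.173, 0.0]
wrist_force: [-3.1, -0.5, 6.0]
opening: 0.746
grasp_force: 67.4
```

Call:
send_rows(
  series=[
    [[0,0,0],[0,0,0],0],
    [[0,0,0],[0,0,0],-1],
    [[0,0,0],[0,0,0],-1],
    [[0,0,0],[0,0,0],-1],
    [[0,0,0],[0,0,30],-1],
    [[0,0,0],[0,0,80],-1],
    [[0,0,0],[0,0,110],-0.2],
    [[0,0,0],[-15,-60,110],0.2],
    [[0,0,0],[-30,-115,100],0.2],
    [[0,0,0],[-45,-170,80],0.2],
  ],
)

```text
time_s: 27.48
eef_pos: [0.4374, 0.0143, 0.118]
eef_rot: [0.0, 0.985, -0.172, 0.002]
wrist_force: [0.4, -0.9, -0.8]
opening: 0.398
grasp_force: 0.0
```

Call:
send_rows(
  series=[
    [[0,0,0],[-7,-36,-30],0.2],
    [[0,0,0],[-7,-36,-50],0.2],
    [[0,0,0],[-7,-36,-50],0.2],
    [[0,0,0],[-7,-36,-50],0.2],
  ],
)

```text
time_s: 27.98
eef_pos: [0.4305, -0.02, 0.068]
eef_rot: [0.0, 0.985, -0.172, 0.0]
wrist_force: [0.7, -0.3, 0.5]
opening: 0.399
grasp_force: 0.0
```

Run:
```python
from h import *
st()
for c in("side","scene","wrist"):
    r=snap(c,c+"10");find(c,"mug saucer cover")
print(px(r,[.430,-.02,.033]),px(r,[.43,-.02,.01]))
```

```text
27.975 [ 0.4305 -0.02    0.068 ] yaw_y -109.85046515479013 z [ 0.0008 -0.0002 -1.    ] q [-0.3233  0.0908  2.085   0.0001  0.965   1.5939] F [ 0.6941 -0.3175  0.4629] 0.3990818456598669 0.0
side mug [([0.48, 0.189, 0.003], 0.66)] box [([0.472, 0.21, 0.06], 0.59)]
side saucer [([0.479, 0.185, -0.001], 0.8)] box [([0.45, 0.213, 0.011], 0.77)]
side cover [([0.429, -0.019, 0.003], 0.53)] box [([0.432, -0.011, 0.011], 0.65)]
scene mug [([0.481, 0.189, 0.004], 0.92)] box [([0.469, 0.206, 0.058], 0.84)]
scene saucer [([0.477, 0.189, -0.002], 0.92)] box [([0.464, 0.201, 0.008], 0.78), ([0.601, 0.306, 0.06], 0.55)]
scene cover [([0.431, -0.021, 0.001], 0.72)] box [([0.423, -0.013, 0.01], 0.55)]
wrist mug [([0.478, 0.19, 0.005], 0.66)] box [([0.471, 0.156, 0.028], 0.65), ([0.435, -0.02, 0.01], 0.49)]
wrist saucer [] box [([0.452, 0.161, 0.011], 0.88)]
wrist cover [([0.428, -0.021, -0.001], 0.76)] box [([0.431, -0.021, 0.012], 0.97)]
[320.7797 240.6232] [320.6274 226.0039]
```

View pics/wrist10.png

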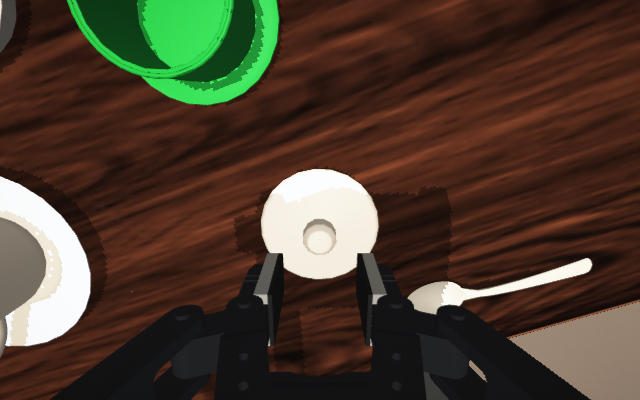

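The cover knob at (319,238) is centred between the fingers. I descend to just above the dome and grip.

Call:
send_rows(
  series=[
    [[0,0,0],[1,0,-25],0.2],
    [[0,0,0],[1,0,-45],0.2],
    [[0,0,0],[1,0,-51],0.4],
    [[0,0,0],[1,0,-52],0.4],
    [[0,0,0],[1,0,-52],0.4],
    [[0,0,0],[1,0,-52],0.4],
  ],
)

```text
time_s: 29.78
eef_pos: [0.4316, -0.0203, 0.016]
eef_rot: [0.0, 0.985, -0.173, 0.001]
wrist_force: [0.6, -0.3, 0.1]
opening: 0.3
grasp_force: 0.0
```

Call:
send_rows(
  series=[
    [[0,0,0],[0,0,-1],1],
    [[0,0,0],[0,0,-1],1],
    [[0,0,0],[0,0,-1],1],
    [[0,0,0],[0,0,-1],1],
    [[0,0,0],[0,0,-1],1],
  ],
)

```text
time_s: 30.4
eef_pos: [0.4316, -0.0204, 0.0157]
eef_rot: [0.0, 0.985, -0.173, 0.0]
wrist_force: [-5.6, 0.9, 16.4]
opening: 0.197
grasp_force: 58.2
```

Call:
send_rows(
  series=[
    [[0,0,0],[0,0,1],1],
    [[0,0,0],[0,0,3],1],
    [[0,0,0],[0,0,6],1],
    [[0,0,0],[0,0,6],1],
  ],
)

```text
time_s: 30.9
eef_pos: [0.4311, -0.0202, 0.0205]
eef_rot: [0.0, 0.985, -0.173, 0.0]
wrist_force: [-0.2, -0.5, -1.9]
opening: 0.197
grasp_force: 58.6
```

Run:
```python
from h import *
st()
for c in("side","scene"):
    r=snap(c,c+"11",(330,210,400,270),8);find(c,"cover")
```

```text
30.9 [ 0.4311 -0.0202  0.0205] yaw_y -109.88537340487632 z [ 0.0004 -0.0001 -1.    ] q [-0.3232  0.1954  2.0965  0.      0.8493  1.5946] F [-0.2091 -0.4618 -1.909 ] 0.1973161765738782 58.56350580055732
side cover [([0.43, -0.023, 0.005], 0.52)] box [([0.427, -0.005, 0.015], 0.81)]
scene cover [([0.624, 0.128, 0.001], 0.74), ([0.427, -0.018, 0.008], 0.62), ([0.635, -0.124, 0.003], 0.27)] box [([0.419, -0.006, 0.015], 0.51)]
```

View pics/side11.png

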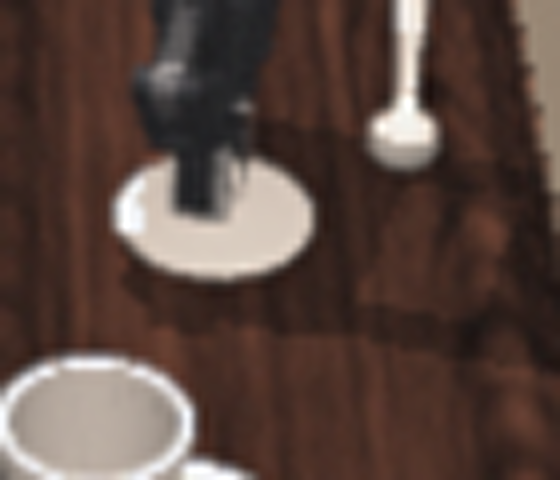

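Call:
send_rows(
  series=[
    [[0,0,0],[0,0,20],1],
    [[0,0,0],[0,0,55],1],
    [[0,0,0],[0,0,95],1],
    [[0,0,0],[5,20,110],1],
    [[0,0,0],[15,65,110],1],
    [[0,0,0],[28,115,110],1],
    [[0,0,0],[40,165,105],1],
    [[0,0,0],[50,209,98],1],
    [[0,0,0],[50,209,95],1],
    [[0,0,0],[50,209,95],1],
  ],
)

```text
time_s: 32.45
eef_pos: [0.4802, 0.1886, 0.1146]
eef_rot: [0.0, 0.985, -0.172, -0.001]
wrist_force: [0.4, -0.5, -0.6]
opening: 0.197
grasp_force: 59.0
```

Run:
```python
from h import *
st()
for c in("side","scene","wrist"):
    r=snap(c,c+"12",(250,210,350,300) if c=="scene" else None,6 if c=="scene" else 1)
    find(c,"cover mug saucer");print(c,'pred mug rim c',px(r,[.48,.189,.084]),'pred disc c',px(r,[.48,.189,.11]))
```

```text
32.45 [0.4802 0.1886 0.1146] yaw_y -109.84060141422096 z [-0.0016 -0.0006 -1.    ] q [ 0.1442  0.1917  1.851  -0.0004  1.1006  2.0615] F [ 0.4292 -0.4749 -0.5554] 0.1965047698801096 58.954164491733536
side cover [([0.478, 0.188, 0.102], 0.77), ([0.629, -0.123, 0.004], 0.63), ([0.49, -0.389, 0.001], 0.43)] box [([0.471, 0.201, 0.108], 0.72)]
side mug [([0.479, 0.186, 0.005], 0.7)] box [([0.47, 0.213, 0.048], 0.56)]
side saucer [([0.484, 0.18, -0.001], 0.78)] box [([0.449, 0.209, 0.011], 0.76)]
side pred mug rim c [340.8025 262.4984] pred disc c [340.9211 254.9923]
scene cover [([0.48, 0.189, 0.101], 0.88)] box [([0.469, 0.201, 0.112], 0.92)]
scene mug [([0.482, 0.189, 0.006], 0.87)] box [([0.458, 0.208, 0.054], 0.75)]
scene saucer [([0.476, 0.187, -0.003], 0.66)] box [([0.466, 0.204, 0.008], 0.96)]
scene pred mug rim c [294.2189 253.373 ] pred disc c [293.7337 245.7642]
wrist cover [([0.477, 0.193, 0.098], 0.57)] box [([0.491, 0.189, 0.107], 0.61)]
wrist mug [([0.479, 0.187, 0.005], 0.97)] box [([0.508, 0.176, 0.065], 0.81)]
wrist saucer [] box [([0.508, 0.168, 0.014], 0.79)]
wrist pred mug rim c [321.3731 244.3487] pred disc c [321.6843 266.342 ]
```

View pics/scene12.png

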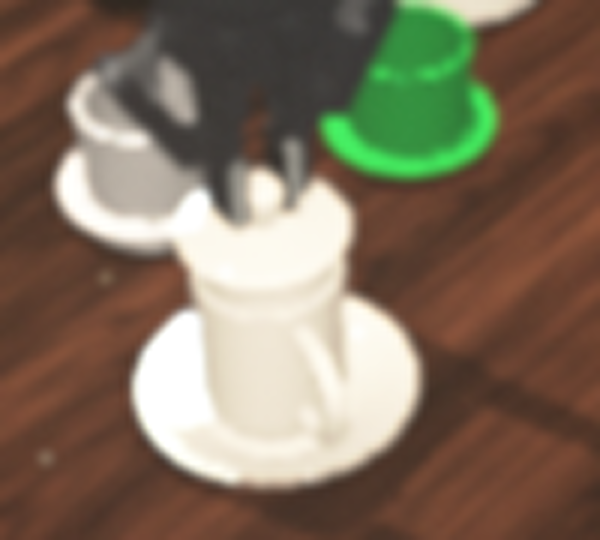

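The brewer is standing in its lid, and the cover is level over the mug and about 1–2 mm off. I lower it gently.

Call:
send_rows(
  series=[
    [[0,0,0],[1,-1,-8],1],
    [[0,0,0],[1,-1,-13],1],
    [[0,0,0],[1,-1,-15],1],
    [[0,0,0],[1,-1,-17],1],
    [[0,0,0],[1,-1,-18],1],
    [[0,0,0],[1,-1,-18],1],
  ],
)

```text
time_s: 34.25
eef_pos: [0.482, 0.1879, 0.0973]
eef_rot: [0.0, 0.985, -0.173, 0.0]
wrist_force: [-0.4, -0.3, -0.4]
opening: 0.197
grasp_force: 59.0
```

Call:
send_rows(
  series=[
    [[0,0,0],[0,0,-2],1],
    [[0,0,0],[0,0,-3],1],
    [[0,0,0],[0,0,-3],1],
    [[0,0,0],[0,0,-3],1],
  ],
)

```text
time_s: 34.75
eef_pos: [0.482, 0.1879, 0.0943]
eef_rot: [-0.0, 0.985, -0.173, 0.0]
wrist_force: [-0.1, -0.9, -1.5]
opening: 0.2
grasp_force: 59.0
```

Run:
```python
from h import *
st()
for c in("side","scene"):
    r=camera(c);find(c,"cover mug")
```

```text
34.75 [0.482  0.1879 0.0943] yaw_y -109.88947856955127 z [ 0.  0. -1.] q [0.142  0.2248 1.8599 0.     1.0569 2.0599] F [-0.1101 -0.8576 -1.4668] 0.19977171214522857 58.96374302159529
side cover [([0.478, 0.189, 0.077], 0.63)] box [([0.472, 0.202, 0.088], 0.81), ([0.467, 0.214, 0.049], 0.52)]
side mug [([0.481, 0.186, 0.004], 0.91), ([0.48, 0.187, -0.002], 0.5)] box [([0.467, 0.217, 0.05], 0.69)]
scene cover [([0.478, 0.187, 0.081], 0.86)] box [([0.469, 0.2, 0.092], 0.78)]
scene mug [([0.479, 0.188, 0.008], 0.79)] box [([0.453, 0.211, 0.048], 0.68)]
```

No contact yet, so I go about 2 mm further.

Call:
send_rows(
  series=[
    [[0,0,0],[0,0,-1],1],
    [[0,0,0],[0,0,-1],1],
    [[0,0,0],[0,0,-2],1],
    [[0,0,0],[0,0,-2],1],
  ],
)

```text
time_s: 35.75
eef_pos: [0.4828, 0.188, 0.0939]
eef_rot: [-0.0, 0.985, -0.173, 0.001]
wrist_force: [-3.3, -0.6, 12.2]
opening: 0.195
grasp_force: 60.2
```

Seated at the expected height with 12 N. I release and lift away.

Call:
send_rows(
  series=[
    [[0,0,0],[0,0,1],0.4],
    [[0,0,0],[0,0,1],0.4],
    [[0,0,0],[0,0,1],0.3],
    [[0,0,0],[0,0,1],0.3],
    [[0,0,0],[0,0,20],0.3],
    [[0,0,0],[0,0,70],0.3],
    [[0,0,0],[-40,-40,130],0.3],
    [[0,0,0],[-80,-80,150],0.3],
    [[0,0,0],[-80,-130,150],0.3],
    [[0,0,0],[-80,-130,150],0.3],
  ],
)

```text
time_s: 37.0
eef_pos: [0.4021, 0.0545, 0.2434]
eef_rot: [0.0, 0.984, -0.176, 0.001]
wrist_force: [0.1, 0.4, 0.1]
opening: 0.351
grasp_force: 0.0
```

Run:
```python
from h import *
st()
a=[]
for c,k in(("side",(230,130,390,310)),("scene",(240,170,400,300)),("wrist",None)):
    r=snap(c,c+"13",k,2.5 if k else 1);find(c,"cover mug saucer brewer drip_lid press rinse_bowl coffee_jar sugar_jar tea_tin")
    if k: a.append(cv2.resize(cv2.imread(f"pics/{c}13.png"),(400,450 if c=="side" else 325)))
a[1]=cv2.copyMakeBorder(a[1],0,125,0,0,0);cv2.imwrite("pics/f.png",np.hstack(a))
```

```text
37.0 [0.4021 0.0545 0.2434] yaw_y -110.24359937416102 z [ 0.0027 -0.0014 -1.    ] q [-0.159  -0.2376  1.99   -0.0009  1.3863  1.7653] F [0.0735 0.3825 0.1269] 0.3510176301400365 0.0
side cover [([0.482, 0.188, 0.077], 0.94)] box [([0.485, 0.198, 0.091], 0.93)]
side mug [([0.478, 0.186, 0.004], 0.92)] box [([0.469, 0.215, 0.049], 0.78)]
side saucer [([0.48, 0.185, 0.002], 0.71)] box [([0.45, 0.211, 0.009], 0.71)]
side brewer [([0.565, 0.002, 0.001], 0.85), ([0.626, 0.131, 0.003], 0.82)] box [([0.482, 0.198, 0.088], 0.63), ([0.622, 0.109, 0.056], 0.59), ([0.562, 0.02, 0.036], 0.58)]
side drip_lid [([0.486, -0.388, 0.002], 0.73), ([0.48, 0.188, 0.001], 0.44), ([0.479, 0.184, -0.002], 0.36)] box [([0.487, -0.349, 0.045], 0.37)]
side press [([0.633, -0.122, 0.002], 0.48)] box []
side rinse_bowl [([0.628, -0.119, -0.001], 0.79), ([0.583, -0.306, -0.002], 0.44)] box [([0.629, -0.131, 0.02], 0.82)]
side coffee_jar [] box []
side sugar_jar [([0.583, -0.302, -0.001], 0.94)] box [([0.583, -0.288, 0.061], 0.74), ([0.45, 0.211, 0.009], 0.69)]
side tea_tin [([0.492, -0.388, 0.004], 0.79)] box [([0
[... 831 characters left out ...]
0.58)]
scene sugar_jar [([0.578, -0.309, -0.004], 0.83)] box [([0.566, -0.29, 0.051], 0.84)]
scene tea_tin [([0.488, -0.386, 0.005], 0.88)] box [([0.475, -0.355, 0.044], 0.58)]
wrist cover [([0.481, 0.189, 0.079], 0.59)] box [([0.48, 0.187, 0.09], 0.77)]
wrist mug [([0.481, 0.189, 0.004], 0.78)] box [([0.469, 0.162, 0.05], 0.6)]
wrist saucer [] box [([0.481, 0.164, 0.012], 0.88)]
wrist brewer [] box [([0.589, 0.13, 0.016], 0.92), ([0.541, 0.007, 0.009], 0.86)]
wrist drip_lid [([0.48, 0.189, 0.006], 0.4)] box []
wrist press [] box []
wrist rinse_bowl [] box []
wrist coffee_jar [([0.624, 0.294, 0.004], 0.98)] box [([0.605, 0.266, 0.043], 0.91)]
wrist sugar_jar [] box []
wrist tea_tin [] box []
```

View pics/f.png

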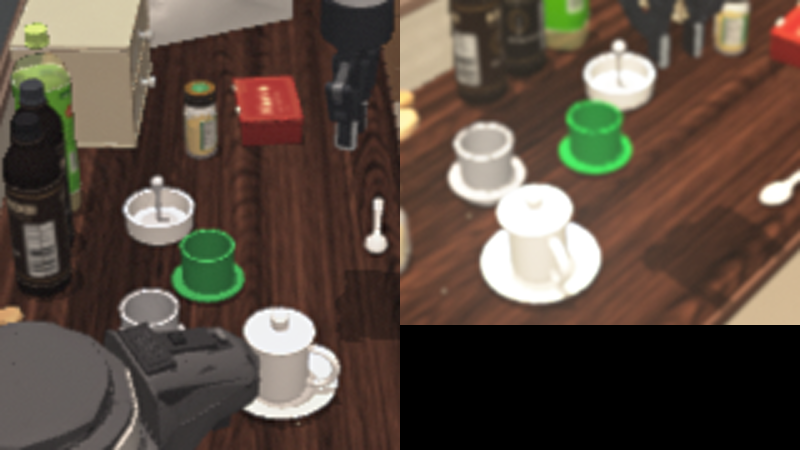

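Everything is in place: the press upright in the bowl, the brewer level on its lid, and the covered mug on the saucer. I let the arm rest for a moment, then hand in.

Call:
send_rows(
  series=[
    [[0,0,0],[0,0,0],0.3],
    [[0,0,0],[0,0,0],0.3],
    [[0,0,0],[0,0,0],0.3],
  ],
)

```text
time_s: 40.52
eef_pos: [0.4019, 0.0579, 0.2423]
eef_rot: [-0.0, 0.985, -0.173, -0.0]
wrist_force: [0.3, 0.2, 0.1]
opening: 0.346
grasp_force: 0.0
```

```bash
python3 -c "
from bench import ctrl
print(ctrl.hand_in())"
```

```text
the job is handed in; nothing more can be done
None
```

I handed the job in at about 41 s, and the final pictures show the press upright in the bowl, the steel brewer on its lid, the covered mug on its saucer, and the jars and tin where they stood; hand-in returned no verdict.

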